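Release the ratchet clamp and put the charcoal block on the soldering turntable

ROBOT

A 6-joint arm with a two-finger parallel gripper is mounted at the origin on the work surface; the furniture and walls round the work are solid. World frame = base frame: x ahead of the robot, y to its left, z up, the work surface at z = 0. Lengths are in mm, angles in rad, forces in N, time in s.
With the tool pointing down it reaches from about 350 to 875 mm from the base axis. Payload 4.2 kg.
Tool frame: the origin (TCP) lies midway between the tips of the shut fingers; the grasp point (between the pads) lies 19 mm behind it; z points along the fingers, y is the line along which they close (so a half turn about z gives the same grasp; the last joint's range is limited). The gripper opens to 85 mm and grips with 20 to 120 N. Pads are 22 mm wide; open, the fingers measure 114 mm over their backs; the gripper's body (76 mm by 85 mm) begins 54 mm behind the grasp point. The pads swing forward as they close: fully open they stand 13 mm farther back than shut.
Start: joints at [-1.009, 0.385, 0.008, 0, -1.194, -0.259], TCP at [186.387, -596.539, 231.312] pointing down, gripper open.
Joint ranges: [-3.14, 3.14], [-1.21, 2.06], [-1.07, 1.41], [-3.16, 2.05], [-2.99, -0.16], [-3.1, 3.1]. Speed limits (rad/s): [2.79, 2.79, 3.14, 3.14, 3.14, 3.14].

INTERFACE

Orientations are given as a unit quaternion [x, y, z, w].
In Python, from bench import read_state, get_image, job_done gives the robot as it stands.
- The arm moves only by the tool servo_tool, never from a script. Its arguments are lists of equal length, an entry for each row: "rotation": the turn, a rotation vector about the world's x, y, z scaled (see below), a list of three; "slide": the shift along the world's x, y, z scaled (see below), a list of three; "grip": the opening, from -1 (shut) to 1 (fully open). In form: {"rotation": [[rx, ry, rz], ...], "slide": [[tx, ty, tz], ...], "grip": [grip, ...]}. A call has 1 to 8 rows; each row is the pose to reach, as a shift and turn from the pose commanded when the call began, turning the shorter way round; what a row does not reach only later rows make up. The controller multiplies each number of a shift by 0.2 m and each number of a turn by 360 degrees. A row lasts 1/8 s, in which the tool goes at most 62.5 mm and 10.7 degrees, less where a joint would pass 70% of its speed; a pose out of reach is approached as far as the arm can. A call with a number of a shift or a turn outside -1 to 1 is refused whole. A call with a gripper value outside its range is refused whole. The fingers move at their own pace and stop on an object; the grip force is fixed at half the most. Time passes only in rows, so rows that repeat a pose let the fingers close. It gives the time, the measured TCP pose, the force, the opening and the grip force at its end, in the units of the state.
- read_state(): the state, without advancing time (a new reading comes with each control period).
- get_image(name): name is "scene" or "top"; returns a dict with "image" (384x512x3 uint8, red, green, blue), "depth" (384x512 float32, mm along the optical axis (not along the pixel's ray), 0 where there is no reading), "camera_matrix" (3x3 intrinsics, pixels), "k1" (the pictures are not rectified: a ray, as slopes to the right and down, at radius r is drawn at 1 + k1 r^2 times it, then the intrinsics apply), "rvec" (rotation vector, rad) and "tvec" (3), from world to camera coordinates, as OpenCV has them. Camera axes: x right, y down, z forward; pixel columns grow to the right and rows downward; lengths in mm; the calibration is good to about 2 mm. A picture is of the moment at which its call begins.
- job_done(): hands the job in; it is judged then, once.
The state is a dict: "clock": time; "joints": joint angles; "joint_vel": joint speeds; "joint_efforts": joint torques, N m; "position": TCP position; "ee_rot": TCP orientation; "contact_force": force on the tool from outside, world axes, zero at the start; "wrist_torque": the same for the moment, N m; "gripper_width": finger opening in mm; "grasp_force": force on a finger pad.
Only numpy, scipy, OpenCV 4.12 (cv2) and the standard library are available. Lean on these libraries where they do the work, as an engineer would, in place of code of your own. Each camera call takes 0.05 s, during which the arm holds its last target. There are 200 camera calls.

TASK

The charcoal block is held in the blue ratchet clamp. Swing the clamp's red lever right back so that its pawl lifts clear of the rack, slide the jaw back by its black grip as far as it goes, then take the block out and lay it flat and centred on the dark round soldering turntable, without letting it fall. Leave the lever and the jaw back, and do not disturb the bowl, the turntable or the other tools.

Things in the scene. Friction and masses are not known exactly. Their poses are not given: they have to be found in the camera images.
- clamp: Blue ratchet clamp fixed to the worktop; plate 205 x 96 x 12 mm, top 12 mm above the worktop. Origin under the plate; local z up, +x from the lever end to the fixed stop (face at x=+85 mm, top 46 mm up). The work lies on the plate, long sides free. Two cheeks, 46 mm high, flank the lever pivot (x -100 to -54, y +-13 to +-24 mm). The jaw opens towards -x.
- bed (a point): Point on the clamp's plate, 12 mm above the worktop, under the middle of the clamped work: local (49.75, 0, 12) mm of the clamp.
- pawl (a joint): Angle of the ratchet lever with its pawl, rad: 0 = tooth in the rack, jaw locked against sliding back; 1.1 = right back, at its stop. The tooth is clear of the rack from about 0.25. Stiff hinge (0.05 N m), stays where it is left; turns about the clamp's local y at clamp-local (-85, 0, 36) mm.
- lever_tip (a point): Point in the rounded end of the red lever handle (round bar 15 mm thick), 58 mm from the pivot. At 0 the lever leans 0.35 rad from upright towards the fixed stop (tip at clamp-local x=-65, z=90 mm); it swings towards local -x to 0.75 rad beyond upright. Push it from the stop's side with shut fingers, or pinch it.
- jaw (a joint): Travel of the sliding jaw, m: 0 to 0.002 = shut, its springy black pad (4 mm of spring travel) pressing on the work with about 5 N; 0.035 = fully back, away from the fixed stop (along the clamp's local -x). Sliding it takes about 2.5 N and it stays where it is left. With the pawl down it goes back no more than about 2 mm; when the pawl lifts it gives another 2 mm or so.
- jaw_grip (a point): Point on the axis of the black upright grip on top of the jaw, 14 mm below its top, at clamp-local x=+3 mm when shut. The grip measures 16 mm along the slide, 18 mm across it and reaches from 56 to 92 mm above the worktop; the jaw below it is 56 mm wide with its top 48 mm above the worktop.
- charcoal: Black charcoal soldering block, 45 x 70 x 26 mm (local x, y, z), 50 g; origin at the centre of its underside. In the clamp its long side (local y) lies along the slide.
- turntable: Dark brown round soldering turntable, 110 mm across, its flat dish 33 mm above the worktop; loose, 0.38 kg; origin at the centre of its underside.
- bowl: Grey steel bowl, 102 mm across, 47 mm high, loose; origin at the centre of its underside. A bystander; it and the turntable may have changed places.
- needle_file: File with red handle, 195 mm long, loose, a bystander.
- pliers: Red-handled pliers, 163 mm long, loose, a bystander.
- tweezers: Steel tweezers, 159 mm long, loose, a bystander.
- fire_brick: Cream soldering brick 64 x 100 x 22 mm, loose, a bystander.
Things that resemble listed ones, but are neither listed nor needed, are in the scene too. Of the things like the charcoal, leave any that is turquoise; of the rest the smaller one is meant. What is shaped like the turntable but yellow is not meant.

How it is judged:
By the outcome, as a careful person would: the job done as asked, in the order asked, and still so for the second after the job is handed in, with the robot touching nothing.
It also fails if it takes over 61 s, if anything falls off the work surface, if the arm or the gripper's body presses on something with over 40 N, if the wrist force passes 120 N, or if a joint passes its speed limit or range.

## Working session

There is one attempt and no reset: what is moved stays moved. The work goes in short steps, Python scripts to look and compute and a tool call to move; the robot and the scene stay as the last step left them, time stands still between calls to the robot, and variables do not carry over. Pictures are saved under pics/ and viewed, at most 10 in all, crops included, and the job is handed in when it is done.

Besides the shell and the picture viewer there is one more tool, called after "Call:" as name(argument=value, ...), one argument or row to a line, values as JSON. servo_tool: Moves the arm, as the interface text tells. Shifts and turns lie within -1 to 1; 1 stands for 0.2 m of shift or 360 degrees of turn. Its arguments: {"type":"object","properties":{"rotation":{"type":"array","items":{"type":"array","items":{"type":"number","minimum":-1,"maximum":1}}},"slide":{"type":"array","items":{"type":"array","items":{"type":"number","minimum":-1,"maximum":1}}},"grip":{"type":"array","items":{"type":"number"}}},"required":["rotation","slide","grip"]}

```bash
mkdir -p pics; cat > h.py <<'E'
import numpy as np, cv2
from bench import read_state, get_image, job_done
def grab(n,f=None):
    d=get_image(n); np.savez(f'pics/{n}.npz',**d)
    if f: cv2.imwrite(f'pics/{f}.png',d['image'][:,:,::-1])
    return d
def load(n): return dict(np.load(f'pics/{n}.npz'))
def cloud(d):
    K=d['camera_matrix'];k=float(d['k1']);h,w=d['depth'].shape
    u,v=np.meshgrid(np.arange(w),np.arange(h))
    p=np.stack([u,v],-1).reshape(-1,1,2).astype(float)
    n=cv2.undistortPoints(p,K,np.array([k,0,0,0.]),None,None).reshape(h,w,2)
    z=d['depth'].astype(float)
    c=np.dstack([n*z[...,None],z])
    R=cv2.Rodrigues(d['rvec'])[0]
    return (c-d['tvec'].reshape(3))@R
def proj(d,P):
    return cv2.projectPoints(np.array(P,float).reshape(-1,1,3),d['rvec'],d['tvec'],d['camera_matrix'],np.array([float(d['k1']),0,0,0.]))[0].reshape(-1,2)
E
python3 - <<'E'
from h import *
a=grab('scene');b=grab('top')
im=np.hstack([a['image'],b['image']])
cv2.imwrite('pics/a.png',cv2.resize(a['image'],(800,600),interpolation=cv2.INTER_CUBIC)[:,:,::-1])
cv2.imwrite('pics/b.png',cv2.resize(b['image'],(800,600),interpolation=cv2.INTER_CUBIC)[:,:,::-1])
for d in(a,b):
  R=cv2.Rodrigues(d['rvec'])[0];print(-R.T@d['tvec'].reshape(3),R[2],d['k1'],d['camera_matrix'][0,0])
s=read_state();print(s)
E
```

```text
[187.57820294 606.06840041 914.79044118] [ 0.34549884 -0.54784589 -0.76190251] -0.005509062780902875 432.2232765793469
[ 410.21879891   27.77710071 1376.02184734] [ 0.10996635 -0.00166644 -0.99393391] -0.024158693720926973 473.99369507217443
{'clock': 0.1, 'joints': array([-1.00937840e+00,  3.85485220e-01,  6.77080423e-03, -4.13442107e-04,
       -1.19400023e+00, -2.58616124e-01]), 'joint_vel': array([-9.64115817e-05, -2.30110591e-03,  3.42912217e-03,  2.32918439e-03,
        9.80047386e-04,  1.13523001e-03]), 'joint_efforts': array([-5.19523837e-04, -3.93319130e+01,  1.88928866e+01,  4.19790834e+00,
       -2.60782137e-03,  3.69374035e-06]), 'position': array([ 186.24052548, -596.06703144,  230.33406727]), 'ee_rot': array([-1.50747710e-01,  9.88571783e-01,  9.56253819e-04, -2.06125355e-04]), 'contact_force': array([-0.58753995,  0.56013225, -0.18810527]), 'wrist_torque': array([ 0.01894791, -0.01536034, -0.0197516 ]), 'grasp_force': 0.0, 'gripper_width': 85.6048102656492}
```

View pics/a.png

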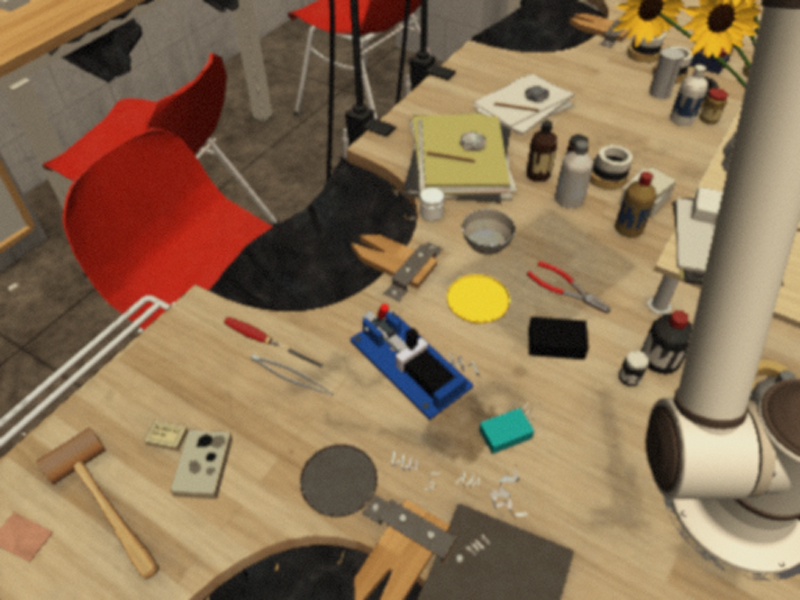

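View pics/b.png

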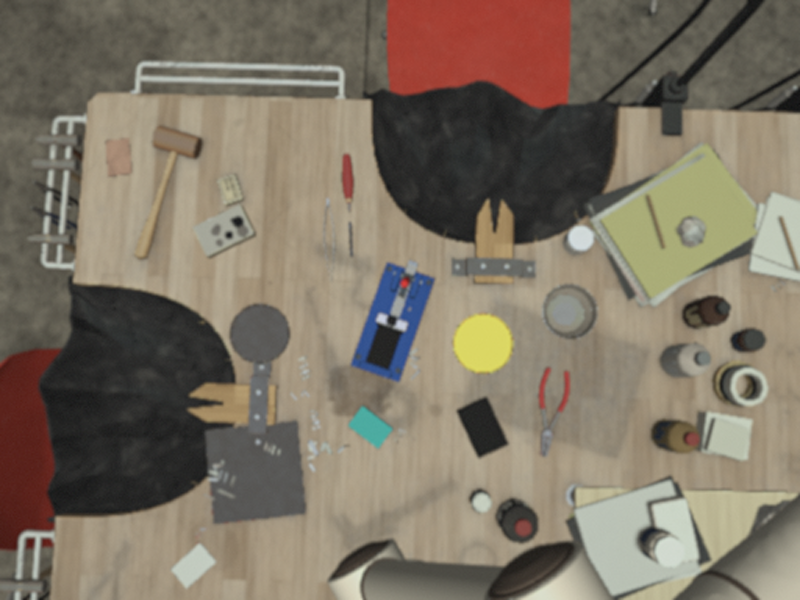

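The top view shows black blocks at (383,347), in the clamp, and at (482,427), which is loose and larger. A turquoise block is at (370,427). Discs: dark at (260,333), yellow at (483,343). The clamped, smaller black block and the dark disc fit the description. Next I'll measure them and confirm in an enlarged crop.

```bash
cat > m.py <<'E'
from h import *
def masks(d):
    C=cloud(d);hsv=cv2.cvtColor(d['image'],cv2.COLOR_RGB2HSV).astype(int);return C,hsv
if __name__=='__main__':
  for n in('scene','top'):
    d=load(n);C,h=masks(d);H,S,V=h[...,0],h[...,1],h[...,2];z=C[...,2]
    def rep(name,m,zr):
        m=m&(d['depth']>0)&(z>zr[0])&(z<zr[1])
        nn,l,st,ce=cv2.connectedComponentsWithStats(m.astype(np.uint8))
        for i in np.argsort(-st[1:,4])[:4]+1:
            if st[i,4]<25: continue
            P=C[l==i];r=cv2.minAreaRect(P[:,:2].astype(np.float32))
            print(n,name,st[i,4],'px',ce[i].round(),'mean',P.mean(0).round(1),'zmed',np.median(P[:,2]).round(1),'rect',np.round(r[0],1),np.round(r[1],1),round(r[2],1))
    rep('blue',(H>105)&(H<125)&(S>130)&(V>60),(4,20))
    rep('bluehi',(H>105)&(H<125)&(S>130)&(V>60),(25,60))
    rep('black',(V<45),(15,60)); rep('blackgrip',(V<60),(60,110))
    rep('dark',(V>45)&(V<110)&(S<90),(25,42))
    rep('red',((H<8)|(H>172))&(S>150),(60,110))
    rep('yellow',(H>22)&(H<34)&(S>150),(20,50))
    print(n,'worktop z',np.median(z[(np.abs(C[...,0]-500)<150)&(np.abs(C[...,1])<150)]))
  d=load('top');c=d['image'][150:300,130:330]
  cv2.imwrite('pics/crop.png',cv2.resize(c,(800,600),interpolation=cv2.INTER_CUBIC)[:,:,::-1])
E
python3 m.py
```

```text
scene blue 747 px [255. 239.] mean [529.9  76.8  11.1] zmed 10.9 rect [526.4  51. ] [ 91.9 205.6] 74.9
scene blue 77 px [283. 231.] mean [478.9  18.7  11.1] zmed 11.3 rect [479.7  18.7] [ 8.8 75.4] 72.2
scene blue 54 px [257. 211.] mean [571.9  -4.   10.9] zmed 10.9 rect [573.2  -6.6] [17.9 49.8] 39.9
scene bluehi 212 px [288. 249.] mean [434.7  76.4  40.6] zmed 43.1 rect [442.9  75.7] [57.1 38.9] 81.3
scene bluehi 62 px [239. 211.] mean [597.1  44.7  41.9] zmed 43.5 rect [600.4  42.9] [10.5 42.3] 73.5
scene bluehi 47 px [252. 206.] mean [579.7  10.7  41.4] zmed 43.3 rect [583.4   9.6] [ 9.3 28.6] 74.0
scene black 763 px [357. 215.] mean [ 337.3 -113.6   31.8] zmed 33.4 rect [ 339.3 -119.3] [90.7 63.2] 25.2
scene black 460 px [273. 238.] mean [481.9  64.6  35.3] zmed 36.4 rect [481.3  61.3] [45.9 69.6] 72.3
scene black 135 px [230.  73.] mean [ 978.7 -466.7   31.1] zmed 29.1 rect [ 978.  -462.8] [58.  38.1] 40.1
scene black 109 px [270.  38.] mean [ 980.  -746.3   30.7] zmed 28.7 rect [ 986.  -746.5] [60.6 37.8] 17.5
scene blackgrip 432 px [428. 215.] mean [ 181.1 -165.5   83.5] zmed
[... 2326 characters left out ...]
.8 rect [ 559.8 -504.5] [30.3 45.3] 64.1
top blackgrip 58 px [425. 276.] mean [ 342.4 -435.6   72.9] zmed 73.0 rect [ 339.1 -436.1] [13.6 45.2] 80.2
top blackgrip 56 px [439.  49.] mean [ 985.6 -478.2   85.5] zmed 87.5 rect [ 985.5 -480.7] [19.1 12.1] 79.0
top dark 987 px [166. 213.] mean [496.9 287.4  29.2] zmed 29.0 rect [498.  286.9] [106.7 104.4] 47.1
top dark 135 px [431.  57.] mean [ 984.2 -475.5   30.5] zmed 29.7 rect [ 989.2 -478.3] [53.1 45.4] 83.9
top dark 126 px [310. 274.] mean [ 337.5 -125.3   33.8] zmed 33.9 rect [ 340.8 -121.1] [92.4 60.4] 26.7
top dark 88 px [376. 201.] mean [ 549.1 -309.4   33.4] zmed 33.2 rect [ 549.9 -303.3] [39.  93.1] 85.3
top worktop z 2.969173546774888
```

View pics/crop.png

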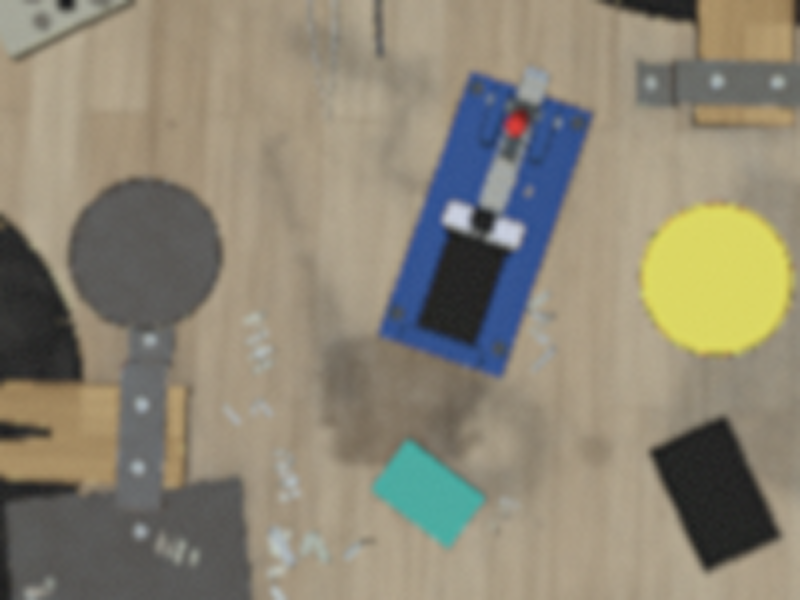

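The crop shows the clamped block at crop pixel (460,285), which is smaller than the loose one at (715,495). The dark disc is at (145,253) and the lever's red tip at (517,125). Next I'll check the transit corridor and refine the poses.

```bash
python3 - <<'E'
from h import *
a=np.array([186,-596.]);b=np.array([552,38.]);t=(b-a)/np.linalg.norm(b-a);nrm=np.array([-t[1],t[0]])
for n in('top','scene'):
    C=cloud(load(n));q=C[...,:2]-a;s=q@t;l=q@nrm
    m=(load(n)['depth']>0)&(s>0)&(s<800)&(abs(l)<90)
    for i in range(0,800,100):
        k=m&(s>=i)&(s<i+100);print(n,i,k.sum(),np.percentile(C[k][:,2],99.5).round() if k.any() else '')
    k=(np.hypot(C[...,0]-497,C[...,1]-287)<50)&(load(n)['depth']>0);print('tt z by r',[np.median(C[...,2][k&(np.hypot(C[...,0]-497,C[...,1]-287)<r)]).round(1) for r in (10,30,50)])
    k=(np.hypot(C[...,0]-497,C[...,1]-287)<110)&(np.hypot(C[...,0]-497,C[...,1]-287)>60);print('around',np.percentile(C[...,2][k],[50,99]))
    im=load(n);h=cv2.cvtColor(im['image'],cv2.COLOR_RGB2HSV).astype(int)
    loc=(np.hypot(C[...,0]-590,C[...,1]-27)<40)&((h[...,0]<8)|(h[...,0]>172))&(h[...,1]>130)
    print('red',loc.sum(),C[loc].mean(0),C[loc].max(0))
# reproject model in both views
o=np.array([527,46.5]);u=np.array([-.9537,.3007]);v=np.array([-.3007,-.9537])
P=lambda x,y,z:[*(o+x*u+y*v),z]
for n in('top','scene'):
    d=load(n);im=cv2.resize(d['image'],None,fx=4,fy=4,interpolation=cv2.INTER_CUBIC)[:,:,::-1].copy()
    for box,col in(([(-102.5,-48,12),(102.5,-48,12),(102.5,48,12),(-102.5,48,12)],(0,255,0)),([(14.75,-22.5,38),(84.75,-22.5,38),(84.75,22.5,38),(14.75,22.5,38)],(0,255,255)),([(-5,-9,92),(11,-9,92),(11,9,92),(-5,9,92)],(255,255,0))):
        p=proj(d,[P(*c) for c in box])*4+1.5;cv2.polylines(im,[p.astype(np.int32)],True,col,1)
    p=proj(d,[P(-65,0,90)])[0]*4;cv2.circle(im,tuple(int(q) for q in p),6,(255,0,255),1)
    c=(proj(d,[P(0,0,20)])[0]*4).astype(int);cr=im[c[1]-300:c[1]+300,c[0]-260:c[0]+260]
    if n=='top':A=cr
    else:B=cr
cv2.imwrite('pics/ov.png',cv2.resize(np.hstack([A,B]),(800,462)))
E
```

```text
top 0 2196 168.0
top 100 2335 169.0
top 200 4405 650.0
top 300 2166 14.0
top 400 2135 38.0
top 500 2138 38.0
top 600 2137 38.0
top 700 2073 93.0
tt z by r [np.float64(28.7), np.float64(28.5), np.float64(28.4)]
around [-0.18412822 23.48642475]
red 23 [591.14831305  25.89049697  89.81146557] [599.15279584  30.87864867  97.41100146]
scene 0 541 163.0
scene 100 1140 168.0
scene 200 2100 162.0
scene 300 1549 12.0
scene 400 1420 36.0
scene 500 1842 36.0
scene 600 1758 38.0
scene 700 2352 92.0
tt z by r [np.float64(28.7), np.float64(28.8), np.float64(28.6)]
around [-0.92164944 22.2071658 ]
red 42 [587.92656874  30.20542757  84.08519011] [597.00456873  34.24882348  95.87039152]
```

View pics/ov.png

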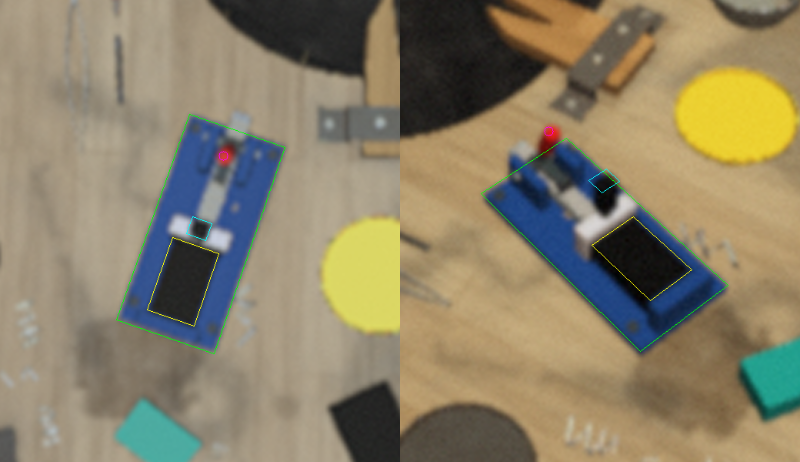

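The overlay fits the clamp plate, block and lever tip well in both views. Now moving in, raised.

Call:
servo_tool(
  rotation=[
    [0,0,-0.0243],
    [0,0,-0.0485],
    [0,0,-0.0727],
    [0,0,-0.0967],
    [0,0,-0.0967],
  ],
  slide=[
    [0.125,0.24,0],
    [0.25,0.48,0],
    [0.375,0.72,0],
    [0.5,0.96,0],
    [0.5,0.98,0],
  ],
  grip=[1,1,1,0,-1],
)

```text
clock: 0.72
position: [287.3, -398.0, 231.4]
ee_rot: [0.15, 0.989, 0.0, 0.0]
contact_force: [-0.0, 0.6, 0.4]
gripper_width: 51.5
grasp_force: 0.0
```

Call:
servo_tool(
  rotation=[
    [0,0,0],
    [0,0,0],
    [0,0,0],
    [0,0,0],
  ],
  slide=[
    [0.14,0.25,0],
    [0.28,0.5,0],
    [0.42,0.75,0],
    [0.56,0.98,0],
  ],
  grip=[-1,-1,-1,-1],
)

```text
clock: 1.23
position: [398.9, -203.5, 231.3]
ee_rot: [0.152, 0.988, -0.0, 0.0]
contact_force: [1.9, -1.0, 0.5]
gripper_width: -0.1
grasp_force: 0.0
```

Call:
servo_tool(
  rotation=[
    [0,0,0],
    [0,0,0],
    [0,0,0],
    [0,0,0],
    [0,0,0],
  ],
  slide=[
    [0.14,0.25,0],
    [0.28,0.5,0],
    [0.42,0.75,0],
    [0.56,0.98,0],
    [0.56,0.98,0],
  ],
  grip=[-1,-1,-1,-1,-1],
)

```text
clock: 1.85
position: [512.1, -6.6, 230.5]
ee_rot: [0.15, 0.989, -0.0, -0.0]
contact_force: [-0.5, -0.0, -0.0]
gripper_width: 0.1
grasp_force: 0.0
```

Call:
servo_tool(
  rotation=[
    [0,0,0],
    [0,0,0],
    [0,0,0],
    [0,0,0],
    [0,0,0],
    [0,0,0],
  ],
  slide=[
    [0.21,0.235,0],
    [0.21,0.235,-0.2],
    [0.21,0.235,-0.4],
    [0.21,0.235,-0.55],
    [0.21,0.235,-0.6],
    [0.21,0.235,-0.6],
  ],
  grip=[-1,-1,-1,-1,-1,-1],
)

```text
clock: 2.6
position: [552.5, 37.6, 111.3]
ee_rot: [0.152, 0.988, -0.0, -0.0]
contact_force: [0.8, -0.3, 0.6]
gripper_width: -0.0
grasp_force: 0.0
```

```bash
python3 - <<'E'
from h import *
c=[]
for n in('top','scene'):
    d=grab(n);p=proj(d,[[552.7,38.4,100]])[0].astype(int);cr=d['image'][max(p[1]-60,0):p[1]+60,p[0]-60:p[0]+60][:,:,::-1]
    c.append(cv2.resize(cr,(400,400),interpolation=cv2.INTER_CUBIC))
cv2.imwrite('pics/c1.png',np.hstack(c));print(read_state()['position'])
E
```

```text
[553.3553998   38.28182231 112.64769111]
```

View pics/c1.png

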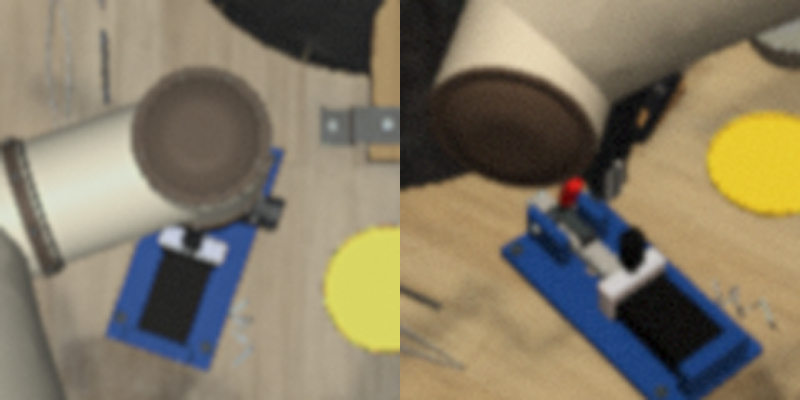

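The fingertips (right crop, about (613,185)) sit between the lever's red tip at (572,190) and the black grip at (632,240), as planned. Lowering and pushing the lever.

Call:
servo_tool(
  rotation=[
    [0,0,0],
    [0,0,0],
    [0,0,0],
  ],
  slide=[
    [0,0,-0.1],
    [0,0,-0.205],
    [0,0,-0.205],
  ],
  grip=[-1,-1,-1],
)

```text
clock: 3.08
position: [552.1, 38.3, 70.3]
ee_rot: [0.152, 0.988, -0.0, -0.0]
contact_force: [0.8, -0.1, 0.4]
gripper_width: 0.1
grasp_force: 0.0
```

Call:
servo_tool(
  rotation=[
    [0,0,0],
    [0,0,0],
    [0,0,0],
    [0,0,0],
    [0,0,0],
    [0,0,0],
    [0,0,0],
    [0,0,0],
  ],
  slide=[
    [0.03,-0.0095,0],
    [0.06,-0.019,0],
    [0.09,-0.0285,0],
    [0.12,-0.038,0],
    [0.15,-0.0475,0],
    [0.18,-0.057,0],
    [0.215,-0.068,0],
    [0.215,-0.068,0],
  ],
  grip=[-1,-1,-1,-1,-1,-1,-1,-1],
)

```text
clock: 4.08
position: [596.3, 24.7, 70.3]
ee_rot: [0.152, 0.988, 0.0, 0.001]
contact_force: [-1.4, 0.0, -0.4]
gripper_width: -0.0
grasp_force: 0.0
```

Call:
servo_tool(
  rotation=[
    [0,0,0],
    [0,0,0],
    [0,0,0],
    [0,0,0],
  ],
  slide=[
    [0.012,-0.004,0],
    [0.024,-0.008,0],
    [0.036,-0.012,0],
    [0.036,-0.012,0],
  ],
  grip=[-1,-1,-1,-1],
)

```text
clock: 4.58
position: [602.7, 22.4, 70.2]
ee_rot: [0.152, 0.988, -0.0, 0.0]
contact_force: [-0.8, 0.3, 0.2]
gripper_width: 0.0
grasp_force: 0.3
```

Call:
servo_tool(
  rotation=[
    [0,0,0],
    [0,0,0],
    [0,0,0],
    [0,0,0],
  ],
  slide=[
    [0.012,-0.004,0],
    [0.024,-0.008,0],
    [0.036,-0.012,0],
    [0.036,-0.012,0],
  ],
  grip=[-1,-1,-1,-1],
)

```text
clock: 5.08
position: [610.2, 19.9, 70.4]
ee_rot: [0.152, 0.988, 0.0, 0.0]
contact_force: [-1.2, 0.5, 1.1]
gripper_width: 0.0
grasp_force: 0.2
```

Call:
servo_tool(
  rotation=[
    [0,0,0],
    [0,0,0],
    [0,0,0],
  ],
  slide=[
    [0.01,-0.003,0],
    [0.018,-0.006,0],
    [0.018,-0.006,0],
  ],
  grip=[-1,-1,-1],
)

```text
clock: 5.45
position: [613.7, 18.8, 70.4]
ee_rot: [0.152, 0.988, 0.0, 0.0]
contact_force: [-1.3, 0.2, -0.5]
gripper_width: 0.3
grasp_force: 0.3
```

Local x ≈ -91; no stop felt yet. Continuing in small steps.

Call:
servo_tool(
  rotation=[
    [0,0,0],
    [0,0,0],
    [0,0,0],
  ],
  slide=[
    [0.01,-0.003,0],
    [0.019,-0.006,0],
    [0.019,-0.006,0],
  ],
  grip=[-1,-1,-1],
)

```text
clock: 5.82
position: [617.5, 17.6, 70.4]
ee_rot: [0.152, 0.988, 0.0, 0.0]
contact_force: [-0.3, -0.7, -0.3]
gripper_width: -0.1
grasp_force: 0.2
```

Call:
servo_tool(
  rotation=[
    [0,0,0],
    [0,0,0],
  ],
  slide=[
    [0.01,-0.003,0],
    [0.01,-0.003,0],
  ],
  grip=[-1,-1],
)

```text
clock: 6.08
position: [619.4, 17.0, 70.4]
ee_rot: [0.152, 0.988, 0.0, 0.0]
contact_force: [0.4, -0.3, 0.2]
gripper_width: 0.0
grasp_force: 0.2
```

Call:
servo_tool(
  rotation=[
    [0,0,0],
    [0,0,0],
  ],
  slide=[
    [0.01,-0.003,0],
    [0.015,-0.005,0],
  ],
  grip=[-1,-1],
)

```text
clock: 6.32
position: [621.0, 16.3, 70.1]
ee_rot: [0.152, 0.988, -0.0, -0.001]
contact_force: [-5.0, 4.2, 2.8]
gripper_width: -0.0
grasp_force: 3.3
```

Call:
servo_tool(
  rotation=[
    [0,0,0],
    [0,0,0],
  ],
  slide=[
    [0.01,-0.003,0],
    [0.015,-0.005,0],
  ],
  grip=[-1,-1],
)

```text
clock: 6.58
position: [621.4, 16.0, 69.9]
ee_rot: [0.152, 0.988, -0.0, -0.004]
contact_force: [-11.9, 7.9, 6.9]
gripper_width: -0.3
grasp_force: 7.2
```

```bash
python3 - <<'E'
from h import *
c=[]
for n in('top','scene'):
    d=grab(n);p=proj(d,[[610,20,60]])[0].astype(int);cr=d['image'][max(p[1]-50,0):p[1]+50,p[0]-50:p[0]+50][:,:,::-1]
    c.append(cv2.resize(cr,(400,400),interpolation=cv2.INTER_CUBIC))
cv2.imwrite('pics/c2.png',np.hstack(c));print(read_state()['position'],read_state()['contact_force'])
E
```

```text
[621.36429854  16.00981832  69.88077743] [-10.4220279    6.66194294   5.93295206]
```

View pics/c2.png

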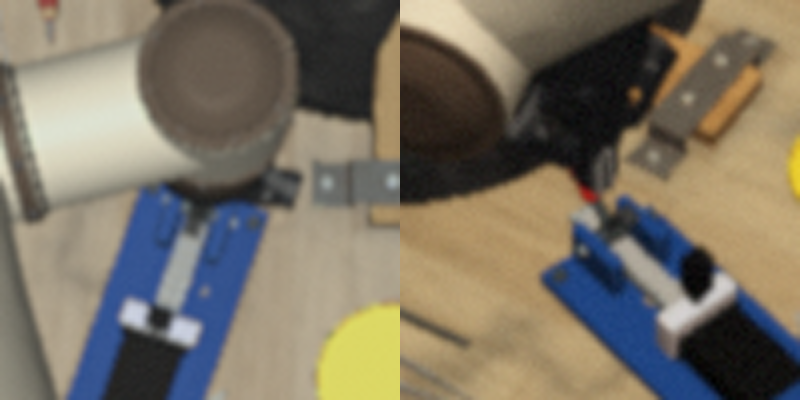

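The lever is right back (red handle laid back at right crop (585,190)), with the force rising at the stop. Backing off, going over the grip, and coming down on its stop side.

Call:
servo_tool(
  rotation=[
    [0,0,0],
    [0,0,0],
    [0,0,0],
    [0,0,0],
    [0,0,0],
    [0,0,0],
    [0,0,0],
  ],
  slide=[
    [-0.1,0.032,0],
    [-0.19,0.06,0],
    [-0.19,0.06,0.25],
    [-0.42,0.133,0.25],
    [-0.643,0.205,0.25],
    [-0.643,0.205,0.25],
    [-0.643,0.205,0.12],
  ],
  grip=[-1,-1,-1,-1,-1,-1,-1],
)

```text
clock: 7.55
position: [499.6, 57.2, 96.6]
ee_rot: [0.151, 0.989, 0.002, 0.004]
contact_force: [0.2, 0.5, -0.1]
gripper_width: -0.1
grasp_force: 0.0
```

Call:
servo_tool(
  rotation=[
    [0,0,0],
    [0,0,0],
    [0,0,0],
  ],
  slide=[
    [0,0,-0.07],
    [0,0,-0.135],
    [0,0,-0.135],
  ],
  grip=[-1,-1,-1],
)

```text
clock: 7.92
position: [496.4, 55.7, 66.2]
ee_rot: [0.152, 0.988, -0.001, -0.001]
contact_force: [-0.3, -0.3, -0.9]
gripper_width: -0.0
grasp_force: 0.0
```

Call:
servo_tool(
  rotation=[
    [0,0,0],
    [0,0,0],
    [0,0,0],
    [0,0,0],
    [0,0,0],
    [0,0,0],
    [0,0,0],
    [0,0,0],
  ],
  slide=[
    [0.024,-0.0076,0],
    [0.048,-0.0151,0],
    [0.072,-0.0227,0],
    [0.096,-0.0302,0],
    [0.12,-0.0378,0],
    [0.144,-0.0454,0],
    [0.165,-0.052,0],
    [0.181,-0.057,0],
  ],
  grip=[-1,-1,-1,-1,-1,-1,-1,-1],
)

```text
clock: 8.93
position: [532.9, 44.4, 67.2]
ee_rot: [0.152, 0.988, -0.0, -0.0]
contact_force: [-2.9, 0.9, 2.0]
gripper_width: 0.2
grasp_force: 1.4
```

Call:
servo_tool(
  rotation=[
    [0,0,0],
    [0,0,0],
    [0,0,0],
  ],
  slide=[
    [0.01,-0.003,0],
    [0.019,-0.006,0],
    [0.019,-0.006,0],
  ],
  grip=[-1,-1,-1],
)

```text
clock: 9.3
position: [536.8, 43.3, 67.2]
ee_rot: [0.152, 0.988, -0.0, 0.0]
contact_force: [-1.6, -0.3, 0.1]
gripper_width: 0.2
grasp_force: 0.6
```

Call:
servo_tool(
  rotation=[
    [0,0,0],
    [0,0,0],
  ],
  slide=[
    [0.01,-0.003,0],
    [0.01,-0.003,0],
  ],
  grip=[-1,-1],
)

```text
clock: 9.55
position: [538.6, 42.8, 67.2]
ee_rot: [0.152, 0.988, -0.0, -0.0]
contact_force: [-1.2, -0.9, 0.8]
gripper_width: -0.3
grasp_force: 0.9
```

Call:
servo_tool(
  rotation=[
    [0,0,0],
    [0,0,0],
  ],
  slide=[
    [0.01,-0.003,0],
    [0.015,-0.005,0],
  ],
  grip=[-1,-1],
)

```text
clock: 9.8
position: [539.2, 42.4, 67.2]
ee_rot: [0.152, 0.988, -0.0, -0.002]
contact_force: [-11.1, 6.3, 7.0]
gripper_width: -0.0
grasp_force: 6.3
```

Call:
servo_tool(
  rotation=[
    [0,0,0],
    [0,0,0],
  ],
  slide=[
    [0.01,-0.003,0],
    [0.015,-0.005,0],
  ],
  grip=[-1,-1],
)

```text
clock: 10.05
position: [539.3, 42.1, 67.1]
ee_rot: [0.152, 0.988, -0.0, -0.005]
contact_force: [-19.0, 13.5, 14.2]
gripper_width: 0.1
grasp_force: 11.4
```

Call:
servo_tool(
  rotation=[
    [0,0,0],
    [0,0,0],
  ],
  slide=[
    [0.01,-0.003,0],
    [0.01,-0.003,0],
  ],
  grip=[-1,-1],
)

```text
clock: 10.3
position: [539.2, 41.7, 66.8]
ee_rot: [0.152, 0.988, -0.001, -0.007]
contact_force: [-22.4, 15.0, 15.8]
gripper_width: -0.2
grasp_force: 13.0
```

The jaw is at its end stop (TCP local x ≈ -13, as predicted). Backing off sideways so I can re-measure the block.

Call:
servo_tool(
  rotation=[
    [0,0,0],
    [0,0,0],
    [0,0,0],
    [0,0,0],
    [0,0,0],
    [0,0,0],
    [0,0,0],
  ],
  slide=[
    [-0.07,0.022,0],
    [-0.07,0.022,0.2],
    [-0.07,0.022,0.45],
    [-0.15,-0.25,0.45],
    [-0.25,-0.5,0.45],
    [-0.3,-0.7,0.45],
    [-0.3,-0.7,0.45],
  ],
  grip=[-1,-1,-1,-1,1,1,1],
)

```text
clock: 11.18
position: [486.7, -101.9, 157.8]
ee_rot: [0.154, 0.988, 0.0, 0.001]
contact_force: [-0.3, 0.5, 0.5]
gripper_width: 54.4
grasp_force: 0.0
```

```bash
python3 - <<'E'
from h import *
c=[]
for n in('top','scene'):
    d=grab(n);p=proj(d,[[527,46,30]])[0].astype(int);cr=d['image'][max(p[1]-65,0):p[1]+65,p[0]-65:p[0]+65][:,:,::-1]
    c.append(cv2.resize(cr,(400,400),interpolation=cv2.INTER_CUBIC))
    C=cloud(d);V=d['image'].max(2);q=C[...,:2]-[480,61]
    m=(d['depth']>0)&(V<55)&(np.hypot(q[...,0],q[...,1])<60)&(C[...,2]>(34))&(C[...,2]<41)
    nn,l,st,ce=cv2.connectedComponentsWithStats(m.astype(np.uint8));i=st[1:,4].argmax()+1
    print(n,st[i,4],C[l==i].mean(0),cv2.minAreaRect(C[l==i][:,:2].astype(np.float32)))
cv2.imwrite('pics/c3.png',np.hstack(c));print(read_state()['position'],read_state()['contact_force'])
E
```

```text
Traceback (most recent call last):
ValueError: attempt to get argmax of an empty sequence
```

```bash
python3 - <<'E'
from h import *
c=[]
for n in('top','scene'):
    d=grab(n);p=proj(d,[[527,46,30]])[0].astype(int);cr=d['image'][max(p[1]-65,0):p[1]+65,p[0]-65:p[0]+65][:,:,::-1]
    c.append(cv2.resize(cr,(400,400),interpolation=cv2.INTER_CUBIC))
    C=cloud(d);V=d['image'].max(2);q=C[...,:2]-[480,61]
    m=(d['depth']>0)&(V<55)&(np.hypot(q[...,0],q[...,1])<60)&(C[...,2]>(34))&(C[...,2]<41)
    if m.any():
      nn,l,st,ce=cv2.connectedComponentsWithStats(m.astype(np.uint8));i=st[1:,4].argmax()+1
      print(n,st[i,4],C[l==i].mean(0),cv2.minAreaRect(C[l==i][:,:2].astype(np.float32)))
cv2.imwrite('pics/c3.png',np.hstack(c));print(read_state()['position'],read_state()['contact_force'])
E
```

```text
scene 363 [478.0496879   62.36494751  36.93694425] ((478.636962890625, 61.36677932739258), (44.438323974609375, 64.51325225830078), 72.55744171142578)
[487.46409078 -99.59481366 157.6007125 ] [ 0.67487779 -0.08858777 -0.19632721]
```

View pics/c3.png

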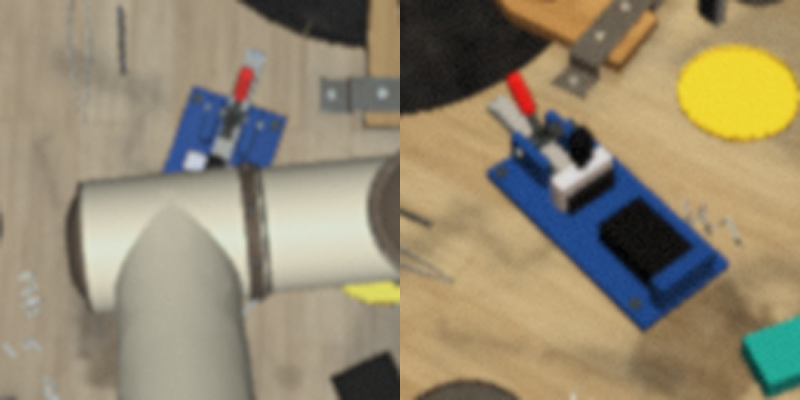

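The scene view shows the lever back (right crop (520,95)), the jaw back (583,175), and the block still flat on the plate at (645,240). Now for the grasp.

Call:
servo_tool(
  rotation=[
    [0,0,0],
    [0,0,0],
    [0,0,0],
    [0,0,0],
    [0,0,0],
    [0,0,0],
    [0,0,0],
  ],
  slide=[
    [-0.01,0.25,0],
    [-0.02,0.5,0],
    [-0.0365,0.75,0],
    [-0.0365,0.806,0],
    [-0.0365,0.806,-0.2],
    [-0.0365,0.806,-0.38],
    [-0.0365,0.806,-0.38],
  ],
  grip=[1,1,1,1,1,1,1],
)

```text
clock: 12.2
position: [477.7, 60.9, 79.2]
ee_rot: [0.152, 0.988, -0.002, -0.003]
contact_force: [0.7, -0.2, 0.3]
gripper_width: 85.3
grasp_force: 0.0
```

Call:
servo_tool(
  rotation=[
    [0,0,0],
    [0,0,0],
    [0,0,0],
    [0,0,0],
    [0,0,0],
    [0,0,0],
  ],
  slide=[
    [0,0,-0.08],
    [0,0,-0.16],
    [0,0,-0.24],
    [0,0,-0.3],
    [0,0,-0.33],
    [0,0,-0.33],
  ],
  grip=[1,1,1,1,1,1],
)

```text
clock: 12.95
position: [479.5, 61.5, 15.5]
ee_rot: [0.152, 0.988, 0.0, 0.0]
contact_force: [0.2, 0.7, 0.9]
gripper_width: 85.3
grasp_force: 0.0
```

Call:
servo_tool(
  rotation=[
    [0,0,0],
    [0,0,0],
    [0,0,0],
    [0,0,0],
    [0,0,0],
    [0,0,0],
    [0,0,0],
  ],
  slide=[
    [0,0,0],
    [0,0,0],
    [0,0,0],
    [0,0,0],
    [0,0,0],
    [0,0,0],
    [0,0,0],
  ],
  grip=[0.4,0.1,0.1,-0.3,-1,-1,-1],
)

```text
clock: 13.82
position: [479.7, 61.6, 15.9]
ee_rot: [0.152, 0.988, 0.0, 0.0]
contact_force: [-0.9, 0.3, 5.5]
gripper_width: 43.9
grasp_force: 62.2
```

Call:
servo_tool(
  rotation=[
    [0,0,0],
    [0,0,0],
    [0,0,0],
    [0,0,0],
  ],
  slide=[
    [0,0,0.05],
    [0,0,0.15],
    [0,0,0.25],
    [0,0,0.25],
  ],
  grip=[-1,-1,-1,-1],
)

```text
clock: 14.32
position: [480.0, 61.8, 66.6]
ee_rot: [0.152, 0.988, 0.001, 0.001]
contact_force: [0.2, -0.0, -0.7]
gripper_width: 43.8
grasp_force: 61.9
```

Call:
servo_tool(
  rotation=[
    [0,0,0],
    [0,0,0],
    [0,0,0],
    [0,0,0],
    [0,0,0],
    [0,0,0],
  ],
  slide=[
    [0,0,0.15],
    [0,0.2,0.15],
    [0.02,0.4,0.15],
    [0.04,0.6,0.15],
    [0.06,0.8,0.15],
    [0.06,0.8,0.15],
  ],
  grip=[-1,-1,-1,-1,-1,-1],
)

```text
clock: 15.08
position: [491.1, 223.5, 94.1]
ee_rot: [0.15, 0.989, -0.0, -0.0]
contact_force: [-0.7, -1.0, -0.9]
gripper_width: 43.7
grasp_force: 61.9
```

Call:
servo_tool(
  rotation=[
    [0,0,0],
    [0,0,0],
    [0,0,0],
    [0,0,0],
    [0,0,0],
  ],
  slide=[
    [0.015,0.2,0],
    [0.0265,0.329,0],
    [0.0265,0.329,-0.1],
    [0.0265,0.329,-0.2],
    [0.0265,0.329,-0.2],
  ],
  grip=[-1,-1,-1,-1,-1],
)

```text
clock: 15.7
position: [495.3, 285.8, 53.3]
ee_rot: [0.152, 0.988, -0.002, -0.002]
contact_force: [-0.5, -0.5, -0.2]
gripper_width: 44.0
grasp_force: 61.9
```

```bash
python3 - <<'E'
from h import *
c=[]
for n in('top','scene'):
    d=grab(n);p=proj(d,[[497,287,40]])[0].astype(int);cr=d['image'][max(p[1]-60,0):p[1]+60,max(p[0]-60,0):p[0]+60][:,:,::-1]
    c.append(cv2.resize(cr,(400,400),interpolation=cv2.INTER_CUBIC))
cv2.imwrite('pics/c4.png',np.hstack(c));s=read_state();print(s['position'],s['contact_force'],s['joints'])
E
```

```text
[496.75303981 287.04299339  55.45014708] [-0.89503806 -0.06863047 -0.49630996] [ 8.06340785e-01  4.83348724e-01 -3.34126151e-01  2.99487847e-04
 -7.53685923e-01 -2.68225134e+00]
```

View pics/c4.png

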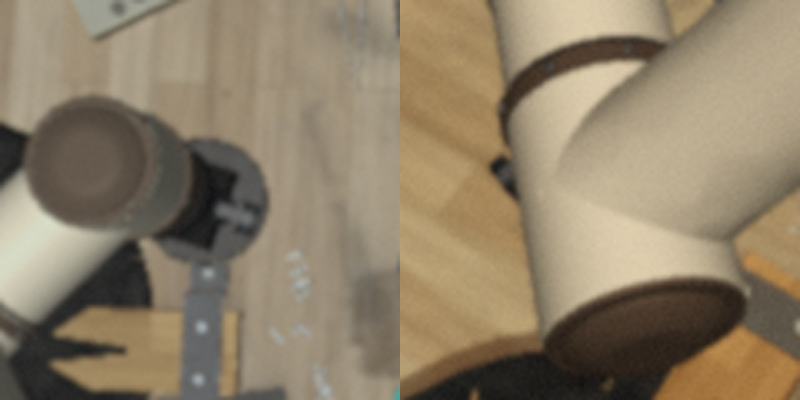

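The block is over the disc but mostly hidden by the arm. Lowering by feel.

Call:
servo_tool(
  rotation=[
    [0,0,0],
    [0,0,0],
    [0,0,0],
    [0,0,0],
  ],
  slide=[
    [0,0,-0.04],
    [0,0,-0.07],
    [0,0,-0.085],
    [0,0,-0.085],
  ],
  grip=[-1,-1,-1,-1],
)

```text
clock: 16.3
position: [496.5, 287.2, 38.1]
ee_rot: [0.152, 0.988, -0.0, -0.0]
contact_force: [0.3, 0.1, -0.1]
gripper_width: 43.7
grasp_force: 61.9
```

Call:
servo_tool(
  rotation=[
    [0,0,0],
    [0,0,0],
    [0,0,0],
  ],
  slide=[
    [0,0,-0.005],
    [0,0,-0.01],
    [0,0,-0.01],
  ],
  grip=[-1,-1,-1],
)

```text
clock: 16.68
position: [496.7, 287.4, 36.7]
ee_rot: [0.152, 0.988, 0.0, 0.0]
contact_force: [-0.3, -0.2, 1.2]
gripper_width: 44.0
grasp_force: 62.2
```

Call:
servo_tool(
  rotation=[
    [0,0,0],
    [0,0,0],
  ],
  slide=[
    [0,0,-0.005],
    [0,0,-0.005],
  ],
  grip=[-1,-1],
)

```text
clock: 16.92
position: [496.7, 287.4, 36.7]
ee_rot: [0.152, 0.988, 0.0, 0.0]
contact_force: [-2.9, -0.8, 7.3]
gripper_width: 43.9
grasp_force: 62.9
```

Contact felt at about 33 mm, matching the dish height. Releasing.

Call:
servo_tool(
  rotation=[
    [0,0,0],
    [0,0,0],
    [0,0,0],
    [0,0,0],
    [0,0,0],
    [0,0,0],
  ],
  slide=[
    [0,0,0.005],
    [0,0,0.005],
    [0,0,0.005],
    [0,0,0.005],
    [0,0,0.005],
    [0,0,0.005],
  ],
  grip=[0.15,0.3,0.5,0.7,0.7,0.7],
)

```text
clock: 17.68
position: [496.6, 287.2, 36.2]
ee_rot: [0.152, 0.988, -0.0, -0.0]
contact_force: [-0.6, -0.1, -0.0]
gripper_width: 72.2
grasp_force: 0.0
```

Call:
servo_tool(
  rotation=[
    [0,0,0],
    [0,0,0],
    [0,0,0],
    [0,0,0],
    [0,0,0],
    [0,0,0],
    [0,0,0],
    [0,0,0],
  ],
  slide=[
    [0,0,0.05],
    [0,0,0.15],
    [0,0,0.35],
    [0,0,0.6],
    [0,-0.2,0.7],
    [0,-0.45,0.7],
    [0,-0.7,0.7],
    [0,-0.95,0.7],
  ],
  grip=[0.7,0.7,0.7,0.7,0.7,0.7,0.7,0.7],
)

```text
clock: 18.68
position: [496.5, 95.8, 177.4]
ee_rot: [0.152, 0.988, 0.0, 0.001]
contact_force: [0.1, 0.3, -0.4]
gripper_width: 72.0
grasp_force: 0.0
```

Call:
servo_tool(
  rotation=[
    [0,0,0],
    [0,0,0],
    [0,0,0],
    [0,0,0],
    [0,0,0],
  ],
  slide=[
    [0,-0.25,0],
    [0,-0.5,0],
    [0,-0.75,0],
    [0,-0.98,0],
    [0,-0.98,0],
  ],
  grip=[0.7,0.7,0.7,0.7,0.7],
)

```text
clock: 19.3
position: [496.2, -101.2, 176.9]
ee_rot: [0.154, 0.988, -0.0, 0.0]
contact_force: [-0.3, 0.2, -0.3]
gripper_width: 72.5
grasp_force: 0.0
```

```bash
python3 - <<'E'
from h import *
c=[]
for n in('top','scene'):
    d=grab(n);c.append(cv2.resize(d['image'][100:330,80:350] if n=='top' else d['image'][130:360,150:420],(400,340),interpolation=cv2.INTER_CUBIC)[:,:,::-1])
    C=cloud(d);V=d['image'].max(2);q=np.hypot(C[...,0]-497,C[...,1]-287)
    for nm,m in(('block',(q<60)&(C[...,2]>50)&(C[...,2]<65)),('tt',(q<75)&(C[...,2]>20)&(C[...,2]<42)&(d['image'].max(2)<110))):
        P=C[m&(d['depth']>0)]
        if len(P)>20:print(n,nm,len(P),P.mean(0).round(1),P[:,2].std().round(1),[np.round(x,1) for x in cv2.minAreaRect(P[:,:2].astype(np.float32))], cv2.minEnclosingCircle(P[:,:2].astype(np.float32)))
cv2.imwrite('pics/c5.png',np.hstack(c));s=read_state();print(s['clock'],s['position'],s['contact_force'])
E
```

```text
top block 418 [495.4 287.5  58.2] 2.7 [array([495.6, 287.9]), array([46. , 69.8]), np.float64(71.8)] ((495.9229736328125, 288.23590087890625), 40.43203353881836)
top tt 682 [497.8 284.5  28.5] 3.1 [array([498.3, 287. ]), array([106.2, 104.5]), np.float64(49.9)] ((497.196044921875, 287.82391357421875), 54.736812591552734)
scene block 651 [492.2 289.1  58.3] 2.1 [array([494.7, 287.4]), array([45.1, 72.2]), np.float64(73.6)] ((493.6494445800781, 287.38848876953125), 40.38888168334961)
scene tt 1039 [492.1 292.9  29.5] 2.8 [array([496.9, 286.8]), array([105.6, 108.5]), np.float64(33.8)] ((496.09521484375, 286.7788391113281), 55.017757415771484)
19.4 [496.53844268 -99.07946918 176.83691297] [-0.27500698  0.258641    0.30286765]
```

View pics/c5.png

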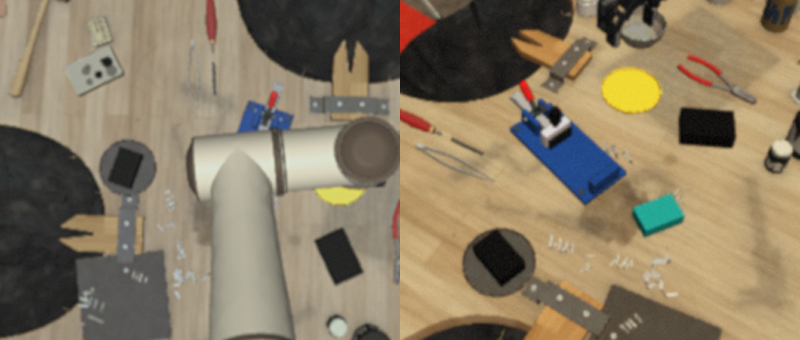

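The block lies flat within about 2 mm of the disc's centre (top crop (127,168)), the clamp is empty with its lever and jaw back (scene crop (545,115)), and the bystanders in view look undisturbed. Handing in.

```bash
python3 -c "
from bench import job_done
print(job_done())"
```

```text
the job is handed in; nothing more can be done
None
```

The job is handed in at about 19 s of the 61 s allowed: lever right back, jaw fully back, and the charcoal block flat on the dark turntable within about 2 mm of its centre; `job_done()` returned no verdict.

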